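Freeze and store the ultrasound picture

ROBOT

A 7-joint arm with a two-finger parallel gripper is mounted at the origin on the work surface. World frame = base frame: x ahead of the robot, y to its left, z up, the work surface at z = 0. Lengths are in m, angles in rad, forces in N, time in s.
With the tool pointing down it reaches from about 0.425 to 0.95 m from the base axis. Payload 16.7 kg.
Tool frame: the origin (TCP) lies midway between the tips of the shut fingers; the grasp point (between the pads) lies 19 mm behind it; z points along the fingers, y is the direction in which the jaws open and shut (so a half turn about z gives the same grasp; the last joint's range is limited). The gripper opens to 94 mm and grips with 3 to 60 N. Pads are 16 mm wide; open, the fingers measure 119 mm over their backs; the gripper's body (75 mm by 177 mm) begins 78 mm behind the grasp point.
Start: joints at [-1.312, 0.426, 0.074, 1.606, -0.034, 1.111, -0.067], TCP at [0.268, 0.62, 0.205] pointing down, gripper open.
Joint ranges: [-2.85, 2.85], [-0.5, 2.14], [-1.23, 1.37], [0.21, 2.46], [-1.02, 4.16], [0.16, 2.05], [-2.73, 2.73]. Speed limits (rad/s): [1.89, 1.89, 2.39, 2.39, 3.01, 3.01, 3.01].

INTERFACE

Orientations are given as a 3x3 rotation matrix whose columns are the frame's x, y, z axes.
In Python, from bench import r gives the robot as it stands.
- The arm moves only by the tool jog_arm, never from a script. Its argument "steps" is a list of rows, each an object of numbers: "dx", "dy", "dz": the shift along the tool's x, y, z in m; "wx", "wy", "wz": the turn, a rotation vector about the tool's x, y, z in degrees; "claw": the opening, from 0 (shut) to 1 (fully open). In form: [{"dx": .., "dy": .., "dz": .., "wx": .., "wy": .., "wz": .., "claw": ..}, ...]. A call has 1 to 10 rows; each row is the pose to reach, as a shift and turn from the pose commanded when the call began, along the tool's axes at that moment; what a row does not reach only later rows make up. A row lasts 1/10 s, in which the tool goes at most 50 mm and 8.59 degrees, less where a joint would pass 70% of its speed; a pose out of reach is approached as far as the arm can. A call with a gripper value outside its range is refused whole. The fingers move at their own pace and stop on an object; the grip force is fixed at half the most. Time passes only in rows, so rows that repeat a pose let the fingers close. It gives the time, the measured TCP pose, the force and the opening at its end, in the units of the state.
- r.get_state(): the state, without advancing time (a new reading comes with each control period).
- r.camera(name): name is "scene" or "top" or "wrist"; returns the picture (400x640x3 uint8, red, green, blue); there is no depth.
- r.camera_info(name): a dict with "K" (3x3 intrinsics, pixels), "dist_coeffs" ([k1, k2, p1, p2, k3] as OpenCV has them; the pictures are not rectified), "world_to_cam" (4x4, takes a point from world to camera coordinates). Camera axes: x right, y down, z forward; pixel columns grow to the right and rows downward; lengths in m; the calibration is good to about 2 mm. A picture is of the moment at which its call begins: read the wrist's pose just before it. camera_info takes no time and is no camera call; for the wrist camera it gives the pose at the moment of the call.
- r.hand_in(): hands the job in, once; it reports no verdict.
The state is a dict: "clock": time; "qpos": joint angles; "joint_velocities": joint speeds; "tau": joint torques, N m; "position": TCP position; "eef_rot": TCP orientation; "ft_force": force on the tool from outside, world axes, zero at the start; "torque": the same for the moment, N m; "finger_gap": finger opening in m.
Only numpy, scipy, OpenCV 4.12 (cv2) and the standard library are available. Lean on these libraries where they do the work, as an engineer would, in place of code of your own. Each camera call takes 0.05 s, during which the arm holds its last target. There are 200 camera calls.

TASK

Keep the picture that is on the ultrasound screen: on the operator's panel press the freeze key (the large round key just right of the trackball) with a fingertip until it is fully down and let it come back up, then press the store key (the middle one of the three square keys in a row just beyond it) in the same way. Press lightly, touch no other key, knob, slider or the trackball, leave everything that lies around where it is, and finish with both keys up and the hand lifted well clear of the panel.

Things in the scene. Friction and masses are not known exactly. Their poses are not given: they have to be found in the camera images.
- console: operator's panel of an ultrasound processor, fixed to the table: white housing 280 mm deep (x) by 400 mm wide (y). Origin at the middle of its underside, on the table; its x points away from the operator, y to the operator's left, z up. Along the front (the robot's side) runs a flat black palm rest, top 38 mm above the table; behind it the control deck slopes up by 8 degrees away from the operator, from 38 mm high at x = -85 mm to 70 mm high at x = +140 mm
- freeze_key (a joint): travel of the freeze key, m: 0 up, 0.005 fully down, along the deck's normal (8 degrees off vertical). Spring return: it starts to move at 1.5 N and takes 4 N fully down; pushed harder, the cap gives on rubber from 5 N on, 2 N per mm, for at most 4 mm more, and then is rigid
- freeze_key_top (a point): centre of the freeze key's top face (moves with the key): round flat cap, 32 mm dia, the largest round key, just right of the trackball. Cap stands 11 mm above the deck when up. In the console's frame about (-31, -78, 57) mm. The free gap to the trackball's bezel is 28 mm, to the next key 35 mm
- store_key (a joint): travel of the store key: as for the freeze key, 0 up, 0.005 m fully down, 1.5 N to 4 N, then rubber from 5 N on, 2 N per mm, for 4 mm
- store_key_top (a point): centre of the store key's top face (moves with the key): square flat cap 22 mm wide, the middle one of the row of three equal square keys (38 mm apart, 16 mm gaps) that lies behind and to the right of the freeze key. In the console's frame about (18, -120, 64) mm. Cap 11 mm above the deck when up
- square_key_in: the square key left of the store key, the same 22 mm cap (origin on the deck under its cap, cap 11 mm high). Not to be touched
- square_key_out: the square key right of the store key, the same 22 mm cap (origin on the deck under its cap, cap 11 mm high). Not to be touched
- round_key_r: small round key, 22 mm dia, 62 mm right of the freeze key (origin on the deck under its cap, cap 11 mm high). Not to be touched
- round_key_l1: small round key, 22 mm dia, left of the trackball (origin on the deck under its cap, cap 11 mm high). Not to be touched
- round_key_l2: small round key, 22 mm dia, at the left end of the deck (origin on the deck under its cap, cap 11 mm high). Not to be touched
- trackball: black 50 mm ball, free to roll, 14 mm of it above the deck, in the middle near the palm rest; origin at its centre. Not to be touched
- knobs: the two rotary knobs, 40 and 30 mm dia, 19 mm high, on the left half of the deck behind the small round keys; origin at the middle of the deck's surface. Not to be touched
- gain_sliders: six small slider caps, 11 mm high, 11 mm apart, right rear of the deck, their front one 52 mm behind the middle of the row of square keys; origin at the middle of the deck's surface. Not to be touched
- keyboard: letter keyboard, 60 by 212 mm, 8 mm high, left rear of the deck; origin at the middle of the deck's surface. Not to be touched
- gel_bottle: white ultrasound-gel squeeze bottle, 58 mm dia, 180 mm tall, upright; loose on the table beside the panel, origin at the middle of its underside. Bystander
- jar_tall: pale specimen jar with blue screw cap, 52 mm dia, 75 mm tall; loose on the table beside the panel, origin at the middle of its underside. Bystander
- jar_short: pale specimen jar with blue screw cap, 60 mm dia, 48 mm tall; loose on the table beside the panel, origin at the middle of its underside. Bystander
- tape_roll: roll of tape lying flat, 64 mm outside dia, 38 mm bore, 25 mm high; loose on the table beside the panel, origin at the middle of its underside. Bystander
- bowl: stainless bowl, 110 mm dia, 45 mm high; loose on the table beside the panel, origin at the middle of its underside. Bystander
- valve_cap: light grey rubber valve cap, 22 mm dia, 19 mm high, loose on the right half of the palm rest; origin at the middle of its underside. Bystander
- mouthpiece: white plastic mouthpiece, about 29 by 62 by 28 mm high, loose on the left half of the palm rest; origin at the middle of its underside. Bystander

How it is judged:
On the way, in this order (a step that is already met when the one before it is completed fails the run):
1. the freeze key is pressed down (value of joint freeze_key above 0.0035 m), for 0.05 s.
2. the freeze key is let up again (value of joint freeze_key below 0.001 m), for 0.05 s.
3. the store key is pressed down, the freeze key staying up (value of joint store_key above 0.0035 m and value of joint freeze_key below 0.001 m), for 0.05 s.
4. the store key is let up again (value of joint store_key below 0.001 m), for 0.05 s.
At the end, for the whole second after the job is handed in: Freeze was pressed (at least 3.5 of its 5 mm) and let up, then store likewise; both keys are up (within 1 mm), the hand is at least 80 mm from both, and every loose thing is upright and within 10 mm of where it stood (value of joint each of freeze_key, store_key below 0.001 m and distance between the grasp point and freeze_key_top above 0.08 m and distance between the grasp point and store_key_top above 0.08 m and distance of each of gel_bottle, jar_tall, jar_short, tape_roll, bowl, valve_cap, mouthpiece from where it was at the start of the episode below 0.01 m and angle between each of gel_bottle, jar_tall, jar_short, tape_roll, bowl, valve_cap, mouthpiece's own z axis and vertical below 0.15 rad); the robot touches nothing.
It fails at once if another control is touched (over 0.5 N): a key, the trackball, a knob, a slider or the keyboard (contact force between any of the fingers, the arm and square_key_in above 0.5 N or contact force between any of the fingers, the arm and square_key_out above 0.5 N or contact force between any of the fingers, the arm and round_key_r above 0.5 N or contact force between any of the fingers, the arm and round_key_l1 above 0.5 N or contact force between any of the fingers, the arm and round_key_l2 above 0.5 N or contact force between any of the fingers, the arm and trackball above 0.5 N or contact force between any of the fingers, the arm and knobs above 0.5 N or contact force between any of the fingers, the arm and gain_sliders above 0.5 N or contact force between any of the fingers, the arm and keyboard above 0.5 N).
It fails at once if the freeze or store key is pressed harder than 20 N (contact force between anything else and freeze_key_cap_c0 above 20 N or contact force between anything else and store_key_cap_c0 above 20 N).
It fails at once if a loose thing is moved more than 10 mm, lifted or tipped (distance of any of gel_bottle, jar_tall, jar_short, tape_roll, bowl, valve_cap, mouthpiece from where it was at the start of the episode above 0.01 m or angle between any of gel_bottle, jar_tall, jar_short, tape_roll, bowl, valve_cap, mouthpiece's own z axis and vertical above 0.15 rad).
It also fails if it takes over 45 s, if anything falls off the work surface, if the arm or the gripper's body presses on something with over 40 N, if the wrist force passes 120 N, or if a joint passes its speed limit or range.

## Working session

There is one attempt and no reset: what is moved stays moved. The work goes in short steps, Python scripts to look and compute and a tool call to move; the robot and the scene stay as the last step left them, time stands still between calls to the robot, and variables do not carry over. Pictures are saved under pics/ and viewed, about 8 in all and at most 12, crops included, and the job is handed in when it is done.

Besides the shell and the picture viewer there is one more tool, called after "Request:" as a command line: name --argument value ..., lists and objects as JSON in quotes. jog_arm: Moves the arm, as the interface text tells. Its arguments: {"type":"object","properties":{"steps":{"type":"array","items":{"type":"object","properties":{"dx":{"type":"number"},"dy":{"type":"number"},"dz":{"type":"number"},"wx":{"type":"number"},"wy":{"type":"number"},"wz":{"type":"number"},"claw":{"type":"number"}}}}},"required":["steps"]}

```bash
mkdir -p pics; python3 - <<'E'
from bench import r
import cv2,numpy as np
s=r.get_state(); print(s['clock'],s['position'],s['eef_rot'],s['finger_gap'])
for n in('top','scene'):
    cv2.imwrite(f'pics/{n}0.png',r.camera(n)[:,:,::-1]); i=r.camera_info(n); print(n,i['K'],i['dist_coeffs'],i['world_to_cam'])
E
```

```text
0.0 [0.26757932 0.61923262 0.20477523] [[-9.17976696e-01  3.96634148e-01 -3.72195828e-04]
 [ 3.96634302e-01  9.17975939e-01 -1.18568883e-03]
 [-1.28617865e-04 -1.23606035e-03 -9.99999228e-01]] 0.09379932871157169
top [[403.79879294   0.         327.37465173]
 [  0.         403.79879294 196.26888107]
 [  0.           0.           1.        ]] [0.0021106 0.        0.        0.        0.       ] [[-0.02684148 -0.99947546 -0.01812006  0.12267288]
 [-0.9941058   0.02859319 -0.10457573  0.57517497]
 [ 0.10503898  0.01520629 -0.99435184  1.05306618]
 [ 0.          0.          0.          1.        ]]
scene [[374.24172679   0.         322.86256206]
 [  0.         374.24172679 197.19798448]
 [  0.           0.           1.        ]] [-0.03183335  0.          0.          0.          0.        ] [[ 0.86069861  0.50899032 -0.01125879 -0.54044544]
 [ 0.4328413  -0.74321621 -0.51017456 -0.15209321]
 [-0.26804162  0.43423326 -0.85999719  1.07361575]
 [ 0.          0.          0.          1.        ]]
```

View pics/top0.png

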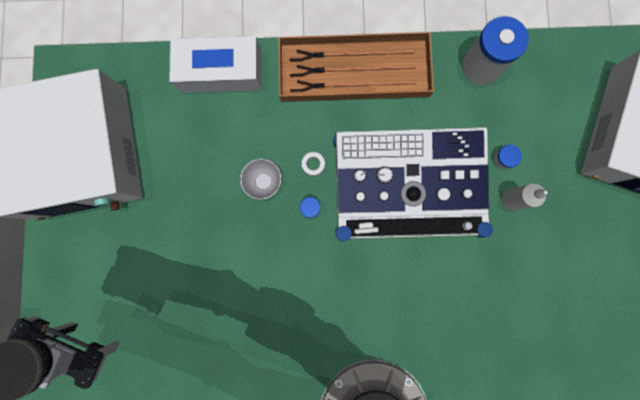

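View pics/scene0.png

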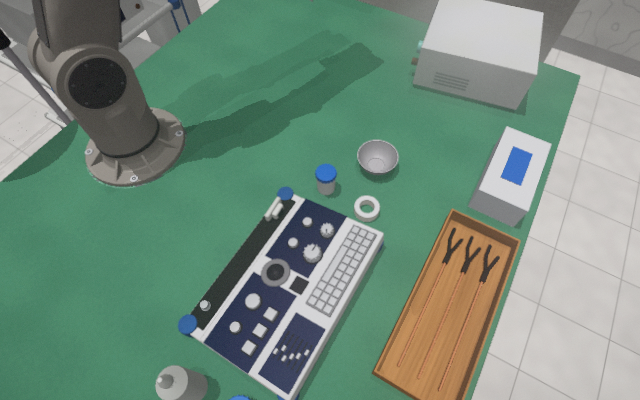

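The top view shows the panel at about columns 335-490 and rows 128-237, with freeze near (444,194) and store near (460,175). In the scene view, freeze is near (253,301) and store near (260,331). I'll enlarge both.

```bash
python3 - <<'E'
import cv2
a=cv2.imread('pics/top0.png')[120:245,330:495]; cv2.imwrite('pics/topc.png',cv2.resize(a,None,fx=4.8,fy=4.8,interpolation=cv2.INTER_CUBIC))
a=cv2.imread('pics/scene0.png')[180:400,170:390]; cv2.imwrite('pics/scc.png',cv2.resize(a,(594,594),interpolation=cv2.INTER_CUBIC))
E
```

```text
(no output)
```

View pics/topc.png

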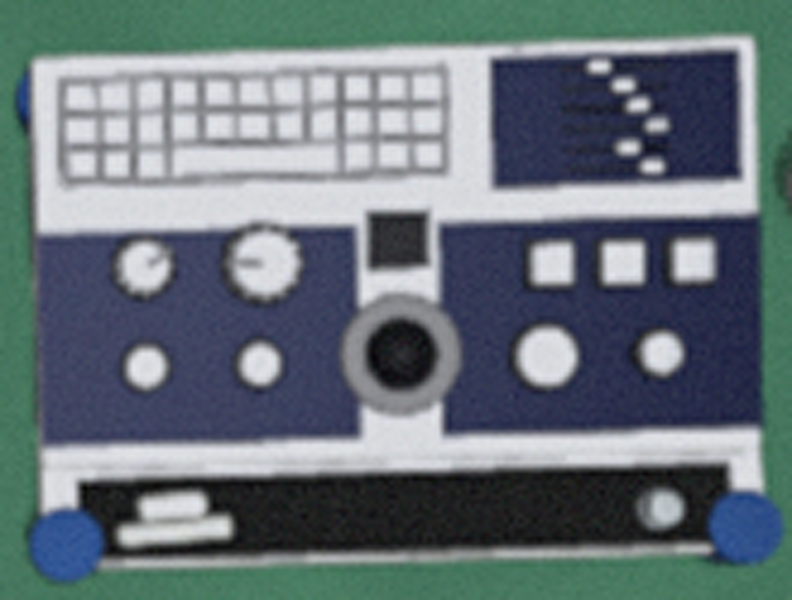

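View pics/scc.png

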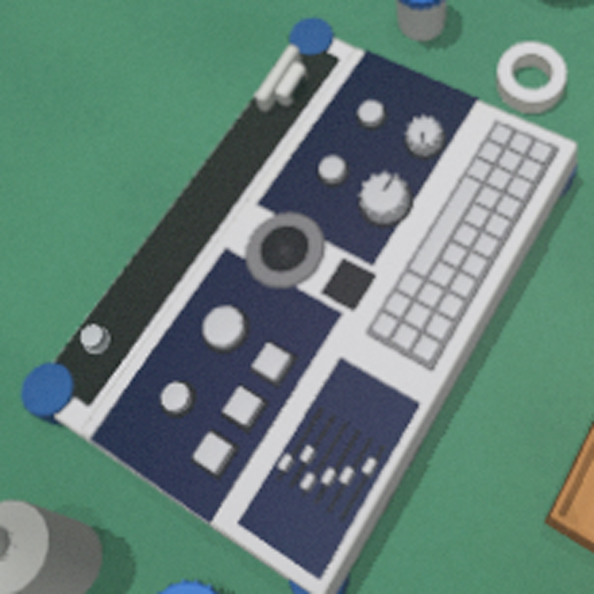

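```bash
cat > h.py <<'E'
from bench import r
import cv2,numpy as np
from scipy.optimize import least_squares
from scipy.spatial.transform import Rotation as R
def proj(n,P,info=None):
    i=info or r.camera_info(n); W=np.array(i['world_to_cam'])
    return cv2.projectPoints(np.array(P,float).reshape(-1,3),cv2.Rodrigues(W[:3,:3])[0],W[:3,3],np.array(i['K']),np.array(i['dist_coeffs']))[0][:,0]
def move(target,Rt):
    s=r.get_state();M=np.array(s['eef_rot']);p=np.array(s['position'])
    return (M.T@(target-p)).round(4),np.degrees(R.from_matrix(M.T@Rt).as_rotvec()).round(2)
E
python3 - <<'E'
from h import *
top=np.array([(546,356),(622,262),(552,264),(692,260),(660,353)]);sc=np.array([(224,326),(243,405),(273,361),(213,452),(176,396)])
top=(top+.5)/4.8-.5+[330,120]; sc=(sc+.5)/2.7-.5+[170,180]
M=np.array([(-31,-78,57),(18,-120,64),(18,-82,64),(18,-158,64),(-31,-140,57)])/1e3
T=lambda q:R.from_euler('z',q[3]).apply(M)+q[:3]
f=lambda q:np.r_[(proj('top',T(q))-top).ravel(),(proj('scene',T(q))-sc).ravel()]
for fz in (1,0):
    s=least_squares(lambda q:f(q*[1,1,fz,1]),[.55,-.1,0,0]); q=s.x*[1,1,fz,1]; print(q.round(4)); print(s.fun.reshape(-1,2).round(2).tolist()); print(T(q)[:2].round(4))
for k in range(2):
    g=lambda p:np.r_[proj('top',p)[0]-top[k],proj('scene',p)[0]-sc[k]]
    print('tri',least_squares(g,[.5,-.2,.06]).x.round(4))
a=q[3];c8,s8=np.cos(np.radians(8)),np.sin(np.radians(8))
Rz=R.from_euler('z',a).as_matrix(); n=Rz@[-s8,0,c8]; y=Rz@[c8,0,s8]; Rt=np.c_[np.cross(y,-n),y,-n]
np.savez('fit.npz',q=q,P=T(q)[:2],Rt=Rt,n=n)
print(Rt.round(3)); print('move to freeze+100',move(T(q)[0]+.1*n,Rt))
E
```

```text
[ 0.6054 -0.1211 -0.0073 -0.0015]
[[0.24, -0.02], [0.18, 0.25], [0.2, 0.24], [0.18, 0.26], [0.22, -0.04], [0.38, 0.12], [0.18, 0.01], [-0.26, -0.04], [0.19, -0.39], [0.43, 0.05]]
[[ 0.5743 -0.1991  0.0497]
 [ 0.6232 -0.2411  0.0567]]
[ 0.6062 -0.1207 -0.     -0.0011]
[[0.83, -0.65], [0.87, -0.51], [0.79, -0.51], [0.97, -0.51], [0.97, -0.68], [0.21, -0.78], [0.07, -0.68], [-0.29, -0.86], [-0.02, -0.94], [0.11, -0.65]]
[[ 0.5751 -0.1987  0.057 ]
 [ 0.6241 -0.2407  0.064 ]]
tri [ 0.5738 -0.199   0.0496]
tri [ 0.6233 -0.2411  0.0571]
[[ 0.001  0.99   0.139]
 [ 1.    -0.001 -0.   ]
 [ 0.     0.139 -0.99 ]]
move to freeze+100 (array([-0.594 , -0.6343,  0.0496]), array([-7.13, -4.62, 66.58]))
```

Request:
jog_arm --steps '[{"dz":-0.05,"claw":0},{"dz":-0.1,"claw":0},{"dx":-0.594,"dy":-0.634,"dz":-0.05,"wx":-7.13,"wy":-4.62,"wz":66.58,"claw":0},{"dx":-0.594,"dy":-0.634,"dz":-0.05,"wx":-7.13,"wy":-4.62,"wz":66.58,"claw":0},{"dx":-0.594,"dy":-0.634,"dz":-0.05,"wx":-7.13,"wy":-4.62,"wz":66.58,"claw":0},{"dx":-0.594,"dy":-0.634,"dz":-0.05,"wx":-7.13,"wy":-4.62,"wz":66.58,"claw":0},{"dx":-0.594,"dy":-0.634,"dz":-0.05,"wx":-7.13,"wy":-4.62,"wz":66.58,"claw":0},{"dx":-0.594,"dy":-0.634,"dz":-0.05,"wx":-7.13,"wy":-4.62,"wz":66.58,"claw":0},{"dx":-0.594,"dy":-0.634,"dz":-0.05,"wx":-7.13,"wy":-4.62,"wz":66.58,"claw":0},{"dx":-0.594,"dy":-0.634,"dz":-0.05,"wx":-7.13,"wy":-4.62,"wz":66.58,"claw":0}]'

```text
invalid input at $.steps[0]: expected keys dx, dy, dz, wx, wy, wz, claw
```

```bash
python3 - <<'E'
from h import *
d=np.load('fit.npz'); s=r.get_state(); print(s['clock'],s['position'],s['finger_gap'],s['ft_force']); print(move(d['P'][0]+.15*d['n'],d['Rt']))
E
```

```text
0.1 [0.2675893  0.61928977 0.20487154] 0.09410286353563524 [ 0.21088355  0.57127401 -0.43385013]
(array([-5.876e-01, -6.371e-01,  1.000e-04]), array([-7.13, -4.62, 66.58]))
```

All keys are needed in each row.

Request:
jog_arm --steps '[{"dx":0,"dy":0,"dz":-0.05,"wx":0,"wy":0,"wz":0,"claw":0},{"dx":0,"dy":0,"dz":-0.1,"wx":0,"wy":0,"wz":0,"claw":0},{"dx":-0.59,"dy":-0.635,"dz":-0.05,"wx":-7.13,"wy":-4.62,"wz":66.58,"claw":0},{"dx":-0.59,"dy":-0.635,"dz":-0.05,"wx":-7.13,"wy":-4.62,"wz":66.58,"claw":0},{"dx":-0.59,"dy":-0.635,"dz":-0.05,"wx":-7.13,"wy":-4.62,"wz":66.58,"claw":0},{"dx":-0.59,"dy":-0.635,"dz":-0.05,"wx":-7.13,"wy":-4.62,"wz":66.58,"claw":0},{"dx":-0.59,"dy":-0.635,"dz":-0.05,"wx":-7.13,"wy":-4.62,"wz":66.58,"claw":0},{"dx":-0.59,"dy":-0.635,"dz":-0.05,"wx":-7.13,"wy":-4.62,"wz":66.58,"claw":0},{"dx":-0.59,"dy":-0.635,"dz":-0.05,"wx":-7.13,"wy":-4.62,"wz":66.58,"claw":0},{"dx":-0.59,"dy":-0.635,"dz":-0.05,"wx":-7.13,"wy":-4.62,"wz":66.58,"claw":0}]'

```text
clock: 1.1
position: [0.4013, 0.2412, 0.2822]
eef_rot: [[0.007, 0.99, 0.14], [1.0, -0.007, 0.001], [0.002, 0.14, -0.99]]
ft_force: [0.5, 0.4, 0.4]
finger_gap: 0.0173
```

```bash
python3 - <<'E'
from h import *
d=np.load('fit.npz'); s=r.get_state(); print(s['clock'],s['position'],s['finger_gap'],s['ft_force']); print(move(d['P'][0]+.15*d['n'],d['Rt']))
E
```

```text
1.1 [0.40125329 0.24120737 0.28217844] 0.017263359176778875 [0.52827668 0.40018315 0.36553921]
(array([-0.4389,  0.1438,  0.097 ]), array([ 0.04, -0.05, -0.33]))
```

Request:
jog_arm --steps '[{"dx":-0.44,"dy":0.144,"dz":0.05,"wx":0,"wy":0,"wz":-0.3,"claw":0},{"dx":-0.44,"dy":0.144,"dz":0.05,"wx":0,"wy":0,"wz":-0.3,"claw":0},{"dx":-0.44,"dy":0.144,"dz":0.05,"wx":0,"wy":0,"wz":-0.3,"claw":0},{"dx":-0.44,"dy":0.144,"dz":0.05,"wx":0,"wy":0,"wz":-0.3,"claw":0},{"dx":-0.44,"dy":0.144,"dz":0.05,"wx":0,"wy":0,"wz":-0.3,"claw":0},{"dx":-0.44,"dy":0.144,"dz":0.05,"wx":0,"wy":0,"wz":-0.3,"claw":0},{"dx":-0.44,"dy":0.144,"dz":0.05,"wx":0,"wy":0,"wz":-0.3,"claw":0},{"dx":-0.44,"dy":0.144,"dz":0.05,"wx":0,"wy":0,"wz":-0.3,"claw":0},{"dx":-0.44,"dy":0.144,"dz":0.05,"wx":0,"wy":0,"wz":-0.3,"claw":0},{"dx":-0.44,"dy":0.144,"dz":0.05,"wx":0,"wy":0,"wz":-0.3,"claw":0}]'

```text
clock: 2.1
position: [0.5506, -0.2015, 0.252]
eef_rot: [[-0.001, 0.99, 0.139], [1.0, 0.001, -0.003], [-0.003, 0.139, -0.99]]
ft_force: [0.4, 1.0, -0.5]
finger_gap: 0.0007
```

Request:
jog_arm --steps '[{"dx":0,"dy":0,"dz":0,"wx":0,"wy":0,"wz":0,"claw":0},{"dx":0,"dy":0,"dz":0,"wx":0,"wy":0,"wz":0,"claw":0},{"dx":0,"dy":0,"dz":0,"wx":0,"wy":0,"wz":0,"claw":0},{"dx":0,"dy":0,"dz":0,"wx":0,"wy":0,"wz":0,"claw":0}]'

```text
clock: 2.5
position: [0.5504, -0.1956, 0.2528]
eef_rot: [[-0.006, 0.99, 0.14], [1.0, 0.006, 0.002], [0.001, 0.14, -0.99]]
ft_force: [0.4, -0.7, -0.2]
finger_gap: 0.0005
```

```bash
python3 - <<'E'
from h import *
d=np.load('fit.npz'); s=r.get_state(); print(s['clock'],s['position'],s['finger_gap'],s['ft_force']); print(move(d['P'][0]+.1*d['n'],d['Rt']))
i=r.camera_info('wrist'); a=r.camera('wrist')[:,:,::-1].copy()
print('pred',proj('wrist',np.r_[d['P'],[s['position']]],i))
np.savez('w1.npz',**{k:np.array(v) for k,v in i.items() if k in('K','dist_coeffs','world_to_cam')})
cv2.imwrite('pics/w1.png',a)
E
```

```text
2.5 [ 0.55036681 -0.19558253  0.25281281] 0.0005249023415855212 [ 0.44647949 -0.71620418 -0.1886804 ]
(array([-0.0033, -0.0028,  0.0973]), array([ 0.05, -0.13,  0.39]))
pred [[316.25954826 182.06968556]
 [353.52536824 213.52926768]
 [318.55854572 238.01866185]]
```

View pics/w1.png

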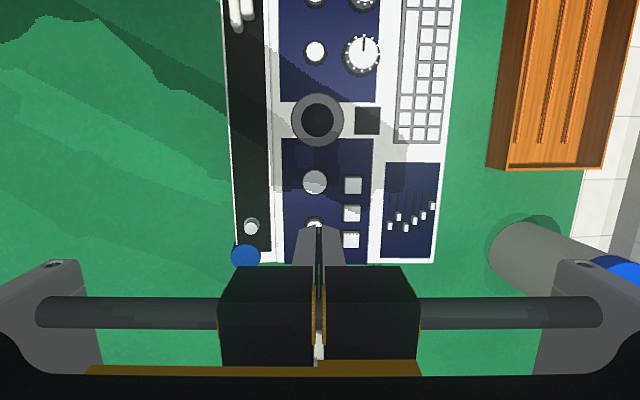

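The wrist view shows freeze at (315,182) and store at (352,214), within 1.5 px of the prediction. I'll descend to about 30 mm above freeze.

Request:
jog_arm --steps '[{"dx":-0.003,"dy":-0.003,"dz":0.04,"wx":0,"wy":0,"wz":0.3,"claw":0},{"dx":-0.003,"dy":-0.003,"dz":0.08,"wx":0,"wy":0,"wz":0.3,"claw":0},{"dx":-0.003,"dy":-0.003,"dz":0.12,"wx":0,"wy":0,"wz":0.3,"claw":0},{"dx":-0.003,"dy":-0.003,"dz":0.15,"wx":0,"wy":0,"wz":0.3,"claw":0},{"dx":-0.003,"dy":-0.003,"dz":0.165,"wx":0,"wy":0,"wz":0.3,"claw":0},{"dx":-0.003,"dy":-0.003,"dz":0.165,"wx":0,"wy":0,"wz":0.3,"claw":0},{"dx":-0.003,"dy":-0.003,"dz":0.165,"wx":0,"wy":0,"wz":0.3,"claw":0},{"dx":-0.003,"dy":-0.003,"dz":0.165,"wx":0,"wy":0,"wz":0.3,"claw":0}]'

```text
clock: 3.35
position: [0.5712, -0.1999, 0.0905]
eef_rot: [[0.001, 0.99, 0.142], [1.0, -0.001, 0.001], [0.001, 0.142, -0.99]]
ft_force: [-0.5, -0.2, 0.6]
finger_gap: 0.0005
```

```bash
python3 - <<'E'
from h import *
d=np.load('fit.npz'); s=r.get_state(); print(s['clock'],s['position'],s['finger_gap'],s['ft_force']); print(move(d['P'][0],d['Rt']))
a=r.camera('top'); b=r.camera('scene')
a=cv2.resize(a[120:245,360:525],(790,598),interpolation=cv2.INTER_CUBIC)
b=cv2.resize(b[240:390,170:370],(790,592),interpolation=cv2.INTER_CUBIC)
cv2.imwrite('pics/top2.png',a[:,:,::-1]); cv2.imwrite('pics/sc2.png',b[:,:,::-1])
E
```

```text
3.35 [ 0.57117612 -0.19989868  0.09050623] 0.0005455921920206836 [-0.54922487 -0.15219837  0.62357382]
(array([ 0.0012, -0.0008,  0.0337]), array([ 0.16, -0.05,  0.  ]))
```

View pics/sc2.png

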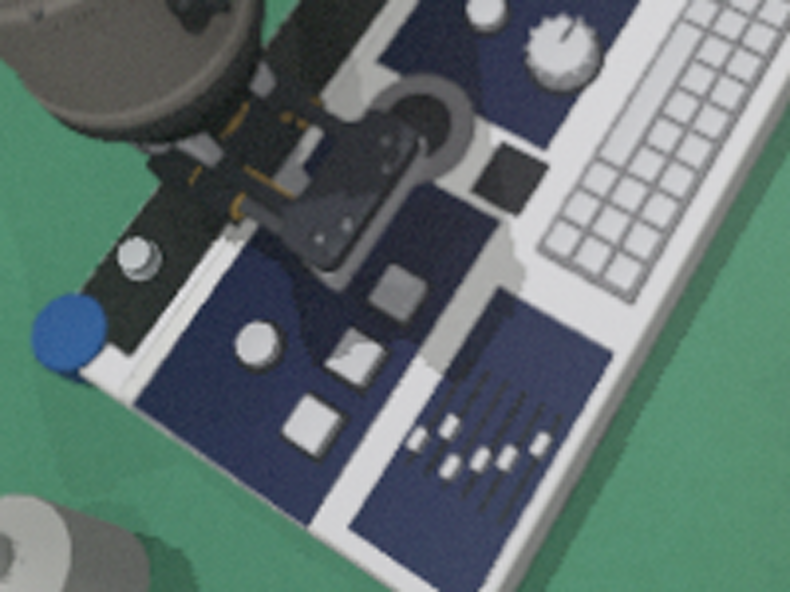

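The gripper stands over the freeze key and clear of the other controls; the fingertip is hidden behind the body, at about (340,270). Next I'll step down while watching the force.

Request:
jog_arm --steps '[{"dx":0.001,"dy":-0.001,"dz":0.015,"wx":0,"wy":0,"wz":0,"claw":0},{"dx":0.001,"dy":-0.001,"dz":0.025,"wx":0,"wy":0,"wz":0,"claw":0},{"dx":0.001,"dy":-0.001,"dz":0.031,"wx":0,"wy":0,"wz":0,"claw":0},{"dx":0.001,"dy":-0.001,"dz":0.033,"wx":0,"wy":0,"wz":0,"claw":0},{"dx":0.001,"dy":-0.001,"dz":0.033,"wx":0,"wy":0,"wz":0,"claw":0},{"dx":0.001,"dy":-0.001,"dz":0.033,"wx":0,"wy":0,"wz":0,"claw":0}]'

```text
clock: 4.05
position: [0.5739, -0.1989, 0.0561]
eef_rot: [[0.001, 0.99, 0.139], [1.0, -0.001, 0.001], [0.001, 0.139, -0.99]]
ft_force: [-0.5, 0.8, 1.8]
finger_gap: 0.0004
```

Request:
jog_arm --steps '[{"dx":0,"dy":0,"dz":0.001,"wx":0,"wy":0,"wz":0,"claw":0},{"dx":0,"dy":0,"dz":0.002,"wx":0,"wy":0,"wz":0,"claw":0},{"dx":0,"dy":0,"dz":0.002,"wx":0,"wy":0,"wz":0,"claw":0}]'

```text
clock: 4.35
position: [0.5743, -0.1989, 0.0541]
eef_rot: [[0.001, 0.99, 0.14], [1.0, -0.001, 0.001], [0.001, 0.14, -0.99]]
ft_force: [-2.0, -0.8, 2.6]
finger_gap: 0.0002
```

Request:
jog_arm --steps '[{"dx":0,"dy":0,"dz":0.001,"wx":0,"wy":0,"wz":0,"claw":0},{"dx":0,"dy":0,"dz":0.002,"wx":0,"wy":0,"wz":0,"claw":0},{"dx":0,"dy":0,"dz":0.002,"wx":0,"wy":0,"wz":0,"claw":0}]'

```text
clock: 4.65
position: [0.5746, -0.1989, 0.0521]
eef_rot: [[0.001, 0.99, 0.14], [1.0, -0.001, 0.001], [0.001, 0.14, -0.99]]
ft_force: [-1.9, -1.3, 5.1]
finger_gap: 0.0002
```

Request:
jog_arm --steps '[{"dx":0,"dy":0,"dz":0.001,"wx":0,"wy":0,"wz":0,"claw":0},{"dx":0,"dy":0,"dz":0.0015,"wx":0,"wy":0,"wz":0,"claw":0},{"dx":0,"dy":0,"dz":0.0015,"wx":0,"wy":0,"wz":0,"claw":0}]'

```text
clock: 4.95
position: [0.5748, -0.1989, 0.0507]
eef_rot: [[0.001, 0.99, 0.14], [1.0, -0.001, 0.001], [0.001, 0.14, -0.99]]
ft_force: [-3.8, 0.3, 7.1]
finger_gap: 0.0001
```

The force passes the 5 N rubber threshold, so freeze is fully down. I'll lift and move over to store.

Request:
jog_arm --steps '[{"dx":0,"dy":0,"dz":-0.01,"wx":0,"wy":0,"wz":0,"claw":0},{"dx":0,"dy":0,"dz":-0.04,"wx":0,"wy":0,"wz":0,"claw":0},{"dx":0,"dy":0,"dz":-0.04,"wx":0,"wy":0,"wz":0,"claw":0},{"dx":-0.021,"dy":0.025,"dz":-0.04,"wx":0,"wy":0,"wz":0,"claw":0},{"dx":-0.042,"dy":0.0495,"dz":-0.04,"wx":0,"wy":0,"wz":0,"claw":0},{"dx":-0.042,"dy":0.0495,"dz":-0.04,"wx":0,"wy":0,"wz":0,"claw":0},{"dx":-0.042,"dy":0.0495,"dz":-0.04,"wx":0,"wy":0,"wz":0,"claw":0},{"dx":-0.042,"dy":0.0495,"dz":-0.04,"wx":0,"wy":0,"wz":0,"claw":0}]'

```text
clock: 5.75
position: [0.6175, -0.2402, 0.0966]
eef_rot: [[0.001, 0.99, 0.139], [1.0, -0.001, 0.001], [0.002, 0.139, -0.99]]
ft_force: [0.4, 0.5, -0.9]
finger_gap: 0.0003
```

```bash
python3 - <<'E'
from h import *
d=np.load('fit.npz'); s=r.get_state(); print(s['clock'],s['position'],s['ft_force']); print(move(d['P'][1],d['Rt']))
a=r.camera('top'); b=r.camera('scene')
b=cv2.resize(b[240:390,170:370],(790,592),interpolation=cv2.INTER_CUBIC)
cv2.imwrite('pics/sc3.png',b[:,:,::-1])
E
```

```text
5.75 [ 0.61747518 -0.24018125  0.09663888] [ 0.36802923  0.4729013  -0.87348299]
(array([-0.0006,  0.002 ,  0.0332]), array([-0.02, -0.09, -0.  ]))
```

View pics/sc3.png

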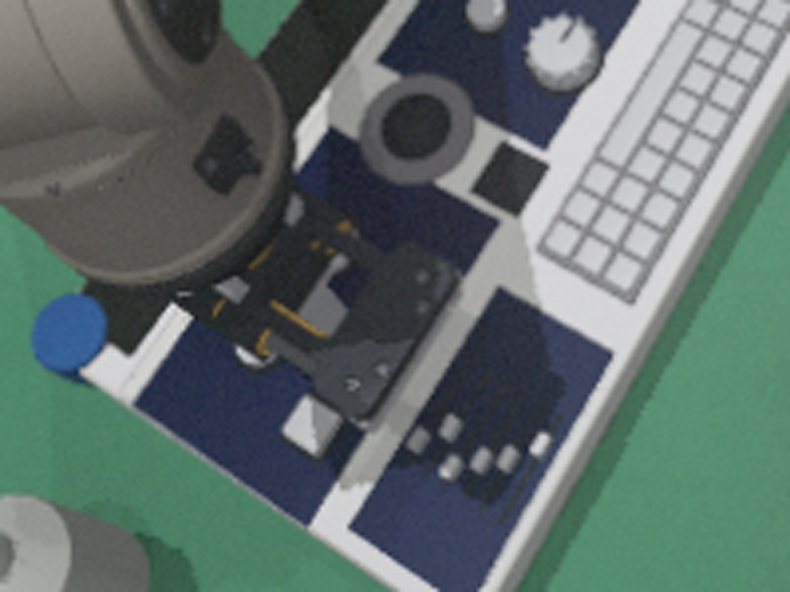

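The gripper now stands over the store key. The right-hand square key at (312,425) and the sliders are clear.

Request:
jog_arm --steps '[{"dx":-0.0005,"dy":0.0015,"dz":0.015,"wx":0,"wy":0,"wz":0,"claw":0},{"dx":-0.0005,"dy":0.0015,"dz":0.025,"wx":0,"wy":0,"wz":0,"claw":0},{"dx":-0.0005,"dy":0.0015,"dz":0.031,"wx":0,"wy":0,"wz":0,"claw":0},{"dx":-0.0005,"dy":0.0015,"dz":0.033,"wx":0,"wy":0,"wz":0,"claw":0},{"dx":-0.0005,"dy":0.0015,"dz":0.033,"wx":0,"wy":0,"wz":0,"claw":0},{"dx":-0.0005,"dy":0.0015,"dz":0.033,"wx":0,"wy":0,"wz":0,"claw":0}]'

```text
clock: 6.45
position: [0.6242, -0.2415, 0.0647]
eef_rot: [[0.001, 0.99, 0.14], [1.0, -0.001, 0.001], [0.001, 0.14, -0.99]]
ft_force: [-0.7, -0.2, -0.4]
finger_gap: 0.0004
```

Request:
jog_arm --steps '[{"dx":0,"dy":0,"dz":0.001,"wx":0,"wy":0,"wz":0,"claw":0},{"dx":0,"dy":0,"dz":0.002,"wx":0,"wy":0,"wz":0,"claw":0},{"dx":0,"dy":0,"dz":0.002,"wx":0,"wy":0,"wz":0,"claw":0}]'

```text
clock: 6.75
position: [0.6247, -0.2415, 0.0628]
eef_rot: [[0.001, 0.99, 0.14], [1.0, -0.001, 0.0], [0.001, 0.14, -0.99]]
ft_force: [-1.0, 0.3, 2.1]
finger_gap: 0.0
```

Request:
jog_arm --steps '[{"dx":0,"dy":0,"dz":0.001,"wx":0,"wy":0,"wz":0,"claw":0},{"dx":0,"dy":0,"dz":0.002,"wx":0,"wy":0,"wz":0,"claw":0},{"dx":0,"dy":0,"dz":0.002,"wx":0,"wy":0,"wz":0,"claw":0}]'

```text
clock: 7.05
position: [0.625, -0.2415, 0.0607]
eef_rot: [[0.001, 0.99, 0.14], [1.0, -0.001, 0.0], [0.001, 0.14, -0.99]]
ft_force: [0.4, -1.7, 3.2]
finger_gap: 0.0003
```

Request:
jog_arm --steps '[{"dx":0,"dy":0,"dz":0.001,"wx":0,"wy":0,"wz":0,"claw":0},{"dx":0,"dy":0,"dz":0.002,"wx":0,"wy":0,"wz":0,"claw":0},{"dx":0,"dy":0,"dz":0.002,"wx":0,"wy":0,"wz":0,"claw":0}]'

```text
clock: 7.35
position: [0.6253, -0.2415, 0.0587]
eef_rot: [[0.001, 0.99, 0.14], [1.0, -0.001, 0.001], [0.001, 0.14, -0.99]]
ft_force: [-0.5, -2.7, 6.4]
finger_gap: 0.0008
```

Request:
jog_arm --steps '[{"dx":0,"dy":0,"dz":0.001,"wx":0,"wy":0,"wz":0,"claw":0},{"dx":0,"dy":0,"dz":0.0015,"wx":0,"wy":0,"wz":0,"claw":0},{"dx":0,"dy":0,"dz":0.0015,"wx":0,"wy":0,"wz":0,"claw":0}]'

```text
clock: 7.65
position: [0.6255, -0.2416, 0.0574]
eef_rot: [[0.001, 0.99, 0.14], [1.0, -0.001, 0.001], [0.001, 0.14, -0.99]]
ft_force: [-2.2, -0.4, 8.2]
finger_gap: 0.0003
```

Store is fully down at about 8 N. Now I'll lift well clear.

Request:
jog_arm --steps '[{"dx":0,"dy":0,"dz":-0.01,"wx":0,"wy":0,"wz":0,"claw":0},{"dx":0,"dy":0,"dz":-0.05,"wx":0,"wy":0,"wz":0,"claw":0},{"dx":0,"dy":0,"dz":-0.1,"wx":0,"wy":0,"wz":0,"claw":0},{"dx":0,"dy":0,"dz":-0.15,"wx":0,"wy":0,"wz":0,"claw":0},{"dx":0,"dy":0,"dz":-0.2,"wx":0,"wy":0,"wz":0,"claw":0},{"dx":0,"dy":0,"dz":-0.2,"wx":0,"wy":0,"wz":0,"claw":0},{"dx":0,"dy":0,"dz":-0.2,"wx":0,"wy":0,"wz":0,"claw":0},{"dx":0,"dy":0,"dz":-0.2,"wx":0,"wy":0,"wz":0,"claw":0},{"dx":0,"dy":0,"dz":-0.2,"wx":0,"wy":0,"wz":0,"claw":0}]'

```text
clock: 8.55
position: [0.5969, -0.241, 0.2538]
eef_rot: [[0.001, 0.991, 0.137], [1.0, -0.001, 0.001], [0.001, 0.137, -0.991]]
ft_force: [0.6, 0.1, 0.6]
finger_gap: 0.0008
```

```bash
python3 - <<'E'
from h import *
s=r.get_state(); print(s['clock'],s['position'],s['ft_force'])
b=r.camera('scene')[:,:,::-1]; cv2.imwrite('pics/sc4.png',b)
E
```

```text
8.55 [ 0.59685692 -0.24098124  0.25383051] [0.58442177 0.14140999 0.58287249]
```

View pics/sc4.png

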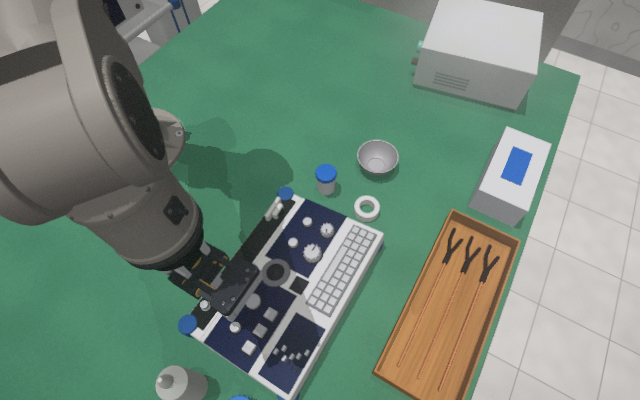

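The hand is about 190 mm above the panel, and the loose things that show, such as the bowl (378,158), tape (367,208), bottle (180,385) and valve cap (204,305), are where they were. I'll hand in.

```bash
python3 -c "
from bench import r
r.hand_in()"
```

```text
the job is handed in; nothing more can be done
```

I pressed the freeze key, let it up, then pressed the store key and let it up, both with the shut fingertips along the deck's normal. The job is handed in.

- **Presses:** Freeze went down about 6 mm at roughly 8 N, and store about 7 mm at 8.5 N. Both are past the 5 N at which the rubber starts to give, and well under the 20 N limit. The travel is judged from hand height and force, because the keys' own positions cannot be read.
- **Final state:** The hand ended about 190 mm above the panel, with the force back to noise level (under 1 N). That is the only sign that both keys came back up; I did not check their heights. The loose things visible in the last scene picture look unmoved; jar_short is mostly out of that view and I did not check it separately. The run took about 8.6 s.
- **Disagreement:** The two fixed cameras placed the key tops about 7 mm lower than the given heights with the console on the table. Contact came at the given heights, so I relied on force for the depth.

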